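# Purge the component dry box: drawer home, lid cracked and held

### The job

The dry box for moisture-sensitive components is about to be purged with dry gas. First push its open desiccant drawer fully home until it seats in its detent; then break the clear lid free from its sticky gasket and hold it just slightly open, about 3 cm at its front edge, without ever swinging it wide, so that the damp air can get out. Finish while still holding the lid steady there with the gripper (let go and it falls shut), and leave the other things on the bench where they are.

Things in the scene. Friction and masses are not known exactly. Their poses are not given: they have to be found in the camera images.
- drybox: bench dry box, white steel housing 250 deep (x) x 360 wide (y) x 125 mm high, fixed to the bench; origin at the centre of its underside, x from its front (robot's side) to its back, y to its left. Left 228 mm: chamber under the clear lid; right 132 mm: desiccant module, drawer in its front, on its top a dial (10 mm high) and at the back a gas flow meter with a copper pipe, 111 mm high
- drawer (a joint): desiccant drawer of the right-hand module: how far it stands out, m; 0 = fully home against its stop; it slides out along the box's -x. About 1 N of friction; from 11 to 4 mm before home a spring detent resists with up to about 8 N and pushes the drawer back out if let go; in the last 3 mm the detent pulls it home and keeps it there. Mass 0.5 to 1.1 kg
- drawer_handle (a point): middle of the drawer's handle, a level steel bar 11 mm thick and 90 mm long along the box's y, 86 mm above the bench, its axis 35 mm in front of the drawer's front face; moves with the drawer
- drawer_front (a point): point on the outer face of the drawer's front panel (124 mm wide, 101 mm high, from 14 to 115 mm above the bench) behind the middle of the handle, 86 mm above the bench; moves with the drawer; stands 12 mm in front of the housing when the drawer is home
- lid: lid of the chamber; origin at its underside under the handle, axes as the box's when shut, its z leans back as it opens: 0.13 rad = 30 mm at the front edge. Its gasket sticks: starting it takes about 12 N at the handle besides the weight, then ever less, nothing once the front is up 10 mm; then only the weight is left (2.5 to 5 N at the handle) and the lid falls shut if let go
- lid_handle (a point): middle of the lid's bow handle: a level steel bar 11 mm thick, its axis along the box's y, 110 mm between its two posts, axis 34 mm above the lid's upper face (174.5 mm above the bench when shut), 222 mm in front of the hinge axis, which runs along the box's y at the back of the chamber, 128.5 mm above the bench; moves with the lid
- lid_front_edge (a point): middle of the lower front edge of the lid, 235 mm in front of the hinge axis; 128.5 mm above the bench when shut; moves with the lid. The lid is a clear panel in an aluminium frame, 235 x 224 x 12 mm, mass 0.45 to 0.8 kg
- solder_reel: bystander: upright reel of solder wire, diameter 60, height 52 mm; origin at the centre of its underside
- flux_bottle: bystander: white bottle with black cap, diameter 58, height 130 mm, standing; origin at the centre of its underside
- circuit_board: bystander: populated green circuit board 100 x 150 mm lying on four short spacers, up to 25 mm high; origin at the centre of its underside
- side_cutters: bystander: small pair of side cutters lying flat, about 120 x 55 x 12 mm; origin near its middle at the bench, x towards its jaws

How it is judged:
By the outcome, as a careful person would: the job done as asked, in the order asked, and still so for the second after the job is handed in, while the arm keeps its last pose, push and grip.
It also fails if it takes over 51 s, if anything falls off the work surface, if the arm or the gripper's body presses on something with over 40 N, if the wrist force passes 120 N, or if a joint passes its speed limit or range.

### The arm

A 6-joint arm with a two-finger parallel gripper is mounted at the origin on the work surface. World frame = base frame: x ahead of the robot, y to its left, z up, the work surface at z = 0. Lengths are in m, angles in rad, forces in N, time in s.
With the tool pointing down it reaches from about 0.35 to 0.975 m from the base axis. Payload 4.9 kg.
Tool frame: the origin (TCP) lies at the very end of the fingers, on their centre line; the grasp point (between the pads) lies 19 mm behind it; z points along the fingers, y is the line along which they close (so a half turn about z gives the same grasp; the last joint's range is limited). The gripper opens to 85 mm and grips with 20 to 120 N. Pads are 22 mm wide; open, the fingers measure 114 mm over their backs; the gripper's body (76 mm by 85 mm) begins 54 mm behind the grasp point. The pads swing forward as they close: fully open they stand 13 mm farther back than shut.
Start: joints at [-1.248, 0.053, 1.613, -0, 1.476, -0.119], TCP at [0.267, -0.565, 0.231] pointing down, gripper open.
Joint ranges: [-3.01, 3.01], [-1.01, 2.22], [0.06, 2.58], [-1.02, 4.17], [0.09, 2.62], [-3.14, 3.14]. Speed limits (rad/s): [2.57, 2.57, 3.14, 3.14, 3.14, 3.14].

### API

Orientations are given as a unit quaternion [w, x, y, z].
In Python, from plant import * gives the robot as it stands.
- The arm moves only by the tool jog_arm, never from a script. Its argument "moves" is a list that holds one entry, the list of rows, each a list of 7 numbers: the finger opening in cm, from 0 to 8.54, then the shift along the tool's x, y, z in cm, then the turn, a rotation vector about the tool's x, y, z in rad. A call has 1 to 20 rows; each row shifts and turns the commanded pose from where the row before left it, along the tool's axes as they then stand; what a row does not reach is not made up. A row lasts 1/12 s, in which the tool goes at most 41.7 mm and 7.16 degrees, less where a joint would pass 70% of its speed; a pose out of reach is approached as far as the arm can. A call is refused whole if a number of a shift passes 4.17 or a number of a turn 0.125, either way. A call with a gripper value outside its range is refused whole. The fingers move at their own pace and stop on an object; the grip force is fixed at half the most. Time passes only in rows, so rows that do not move let the fingers close. It gives the time, the measured TCP pose, the force, the opening and the grip force at its end, in the units of the state.
- state(): the state, without advancing time (a new reading comes with each control period).
- grab_frame(name): name is "scene" or "top" or "wrist"; returns a dict with "color" (480x640x3 uint8, blue, green, red), "depth" (480x640 float32, m along the optical axis (not along the pixel's ray), 0 where there is no reading), "fx", "fy", "cx", "cy" (pixels), "R" (3x3) and "t" (3): a world point X has camera coordinates R X + t. Camera axes: x right, y down, z forward; pixel columns grow to the right and rows downward; lengths in m; the calibration is good to about 2 mm. A picture is of the moment at which its call begins.
- job_done(): hands the job in; it is judged then, once.
Trained networks look in a picture, given as the dict that the camera call returned (one of the last four; its "shot" number tells which), for a name from the list of things; names that differ only in an ending like _2 or _b are one class to them, and where a whole thing is asked for, a point or a joint stands for the part that bears it (a point fixed in the world has none). Each returns a list of dicts, best first, with "p" (0 to 1); they miss things now and then, are a little off and sometimes report something else, mostly with a low value. They report only what shows in the picture. A call takes as long as a camera call.
- recognise(name, picture): "rect" ([centre column, centre row, width, height] in pixels, round what is visible of it).
- regions_of(name, picture): "pixels" (480x640 bool, what is visible of it) and "rect" ([centre column, centre row, width, height] in pixels, round what is visible of it).
The state is a dict: "time": time; "joint_pos": joint angles; "joint_vel": joint speeds; "joint_efforts": joint torques, N m; "tool_pos": TCP position; "tool_rot": TCP orientation; "contact_force": force on the tool from outside, world axes, zero at the start; "ft_torque": the same for the moment, N m; "gripper_width": opening from 0.0 (shut) to 1.0 (fully open); "grasp_force": force on a finger pad.
Only numpy, scipy, OpenCV 4.12 (cv2) and the standard library are available. Lean on these libraries where they do the work, as an engineer would, in place of code of your own. Each camera call takes 0.05 s, during which the arm holds its last target. There are 200 camera calls.

## Working session

There is one attempt and no reset: what is moved stays moved. The work goes in short steps, Python scripts to look and compute and a tool call to move; the robot and the scene stay as the last step left them, time stands still between calls to the robot, and variables do not carry over. Pictures are saved under pics/ and viewed, at most 10 in all, crops included, and the job is handed in when it is done.

Besides the shell and the picture viewer there is one more tool, called after ">>>" as name([rows], argument=value, ...), one row to a line, values as JSON. jog_arm: Moves the arm, as the interface text tells. Its arguments: {"type":"object","properties":{"moves":{"type":"array"}},"required":["moves"]}

```bash
mkdir -p pics; ls
cat > h.py <<'E'
from plant import *
import numpy as np, cv2
def pts(f,mask=None):
    d=f["depth"]; v,u=np.nonzero((d>0)&(mask if mask is not None else True))
    z=d[v,u]; c=np.c_[(u-f["cx"])/f["fx"]*z,(v-f["cy"])/f["fy"]*z,z]
    return (c-np.array(f["t"]))@np.array(f["R"])
E
python3 - <<'E'
from h import *
s=state(); print(s)
for n in ("scene","top"):
    f=grab_frame(n); cv2.imwrite(f"pics/{n}1.png",f["color"])
    np.savez(f"{n}.npz",**{k:np.array(f[k]) for k in f if k!="shot"})
    for nm in ("drybox","drawer","drawer_handle","lid","lid_handle"):
        r=regions_of(nm,f)
        for q in r[:2]:
            p=pts(f,q["pixels"]); print(n,nm,round(q["p"],2),np.round(q["rect"]),np.round(np.percentile(p,[2,50,98],axis=0),3).tolist() if len(p) else None)
E
```

```text
pics
{'time': 0.0, 'joint_pos': array([-1.24801411e+00,  5.33695623e-02,  1.61427893e+00,  1.01455364e-05,
        1.47600170e+00, -1.19002517e-01]), 'joint_vel': array([-0.00073442,  0.00047782, -0.00208983,  0.00128129,  0.00167592,
        0.00059901]), 'joint_efforts': array([-6.50283819e-04, -3.93683982e+01, -3.70179498e+01, -1.23298000e-04,
        7.15169474e-03, -7.48839966e-06]), 'tool_pos': array([ 0.26702544, -0.56440394,  0.23006415]), 'tool_rot': array([-1.02394648e-03,  9.75701910e-01,  2.19099807e-01, -9.96164739e-05]), 'contact_force': array([-0.53819587,  0.03991749, -0.06032524]), 'ft_torque': array([0.01004983, 0.01467335, 0.01570095]), 'grasp_force': 0.0, 'gripper_width': 1.0042988487677575}
scene drybox 0.91 [293. 300. 223. 216.] [[0.51, -0.094, 0.016], [0.732, 0.091, 0.136], [0.85, 0.261, 0.181]]
scene drawer 0.62 [287. 213.  55.  38.] [[0.46, -0.063, 0.063], [0.514, -0.004, 0.092], [0.535, 0.055, 0.118]]
scene drawer_handle 0.98 [287. 212.  56.  40.] [[0.418, -0.063, 0.002], [0.514, -0.003, 0.091], [0.54, 0.055, 0.12]]
scene lid 0.68 [326. 300. 163. 148.] [[0.5
[... 239 characters left out ...]
[0.683, 0.066, 0.136], [0.827, 0.252, 0.179]]
top drybox 0.37 [442. 246.  44.  35.] [[0.581, -0.193, 0.0], [0.607, -0.16, 0.051], [0.638, -0.136, 0.054]]
top drawer 0.64 [362. 292.  73.  67.] [[0.464, -0.06, 0.004], [0.526, -0.008, 0.079], [0.57, 0.048, 0.116]]
top drawer 0.62 [263. 295.  65.  34.] [[0.496, 0.112, -0.0], [0.513, 0.165, 0.009], [0.559, 0.222, 0.013]]
top drawer_handle 0.83 [362. 294.  75.  69.] [[0.464, -0.06, 0.003], [0.526, -0.008, 0.079], [0.57, 0.048, 0.117]]
top lid 0.89 [272. 189. 148. 150.] [[0.586, 0.036, 0.134], [0.699, 0.147, 0.138], [0.819, 0.259, 0.177]]
top lid_handle 0.98 [273. 187. 149. 146.] [[0.586, 0.036, 0.134], [0.699, 0.147, 0.138], [0.818, 0.258, 0.177]]
```

View pics/scene1.png

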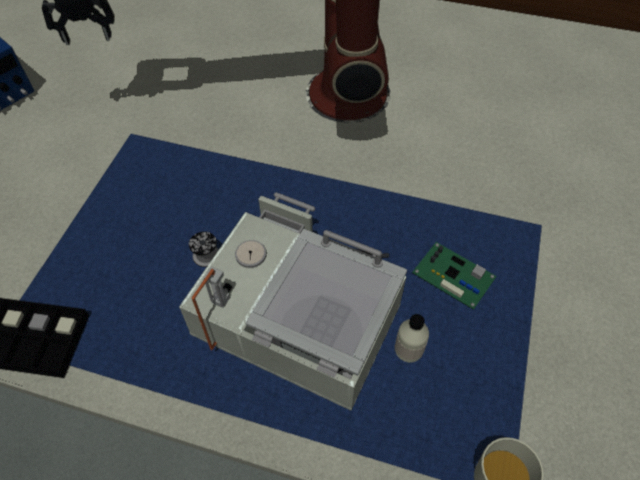

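View pics/top1.png

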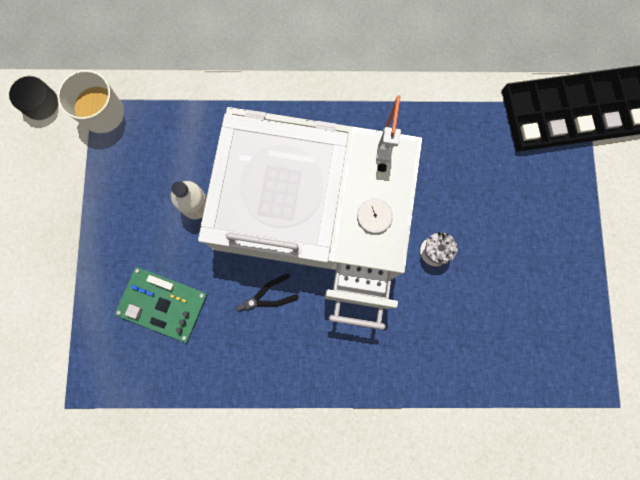

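Run:
```python
from h import *
for n in ("top","scene"):
    f=dict(np.load(n+".npz")); p=pts(f)
    inb=(p[:,0]>.4)&(p[:,0]<.9)&(p[:,1]>-.12)&(p[:,1]<.3)
    def fit(name,m):
        q=p[m&inb]
        r=cv2.minAreaRect(q[:,:2].astype(np.float32)); c=q.mean(0); e=np.linalg.svd(q[:,:2]-c[:2],full_matrices=False)[2][0]
        print(n,name,len(q),np.round(c,4),"rect",np.round(r[0],4),np.round(r[1],4),round(r[2],2),"axis",np.round(e,3))
    fit("lidhandle",(p[:,2]>.165)&(p[:,2]<.185)&(p[:,1]>.06)&(p[:,0]<.7))
    fit("lidtop",(p[:,2]>.131)&(p[:,2]<.146)&(p[:,1]>.025))
    fit("drhandle",(p[:,2]>.076)&(p[:,2]<.096)&(p[:,0]<.51)&(p[:,1]<.08))
    fit("drtop",(p[:,2]>.108)&(p[:,2]<.121)&(p[:,0]<.58)&(p[:,1]<.08))
    fit("modtop",(p[:,2]>.122)&(p[:,2]<.131)&(p[:,1]<.04))
```

```text
top lidhandle 490 [0.6001 0.1623 0.1779] rect [0.6006 0.1627] [0.1192 0.0111] 80.88 axis [0.161 0.987]
top lidtop 16305 [0.7044 0.1466 0.1378] rect [0.7107 0.1457] [0.2243 0.2493] 80.82 axis [-1.    -0.005]
top drhandle 531 [ 0.4778 -0.0011  0.0891] rect [ 0.4842 -0.0056] [0.1089 0.0407] 80.74 axis [-0.127 -0.992]
top drtop 546 [ 0.5147 -0.0058  0.1144] rect [ 0.5396 -0.0136] [0.1356 0.0833] 88.22 axis [0.172 0.985]
top modtop 8131 [ 0.6844 -0.0317  0.1244] rect [ 0.6966 -0.0204] [0.1597 0.2644] 80.87 axis [-0.996  0.091]
scene lidhandle 377 [0.6027 0.1658 0.1782] rect [0.6007 0.1642] [0.1207 0.0144] 80.99 axis [-0.16  -0.987]
scene lidtop 13579 [0.7135 0.1488 0.1395] rect [0.7107 0.1364] [0.2428 0.2554] 80.76 axis [ 0.996 -0.084]
scene drhandle 279 [ 0.478  -0.0058  0.09  ] rect [ 0.4852 -0.008 ] [0.1157 0.0525] 86.93 axis [-0.124  0.992]
scene drtop 351 [ 0.5122 -0.004   0.1148] rect [ 0.5144 -0.0166] [0.0641 0.1358] 17.57 axis [0.152 0.988]
scene modtop 5620 [ 0.6966 -0.0294  0.1261] rect [ 0.6952 -0.0263] [0.1598 0.2698] 83.67 axis [ 0.998 -0.063]
```

The top view shows the box yawed by about −0.16 rad. The lid handle is at pixel (262,244), the drawer handle at (358,322), and the side cutters lie in front of the chamber at (265,297). The scene view agrees: drawer handle at (293,202), lid handle at (350,247).

Run:
```python
from h import *
a=-0.16; ex=np.array([np.cos(a),np.sin(a)]); ey=np.array([-ex[1],ex[0]])
for n in ("top","scene"):
    f=dict(np.load(n+".npz")); p=pts(f); X=p[:,:2]@ex; Y=p[:,:2]@ey; Z=p[:,2]
    def pr(name,m): print(n,name,m.sum(),*[np.round(np.percentile(v[m],[2,50,98]),4) for v in (X,Y,Z)])
    dr=(abs(Y-.075)<.06)
    pr("drhandle bar",(abs(Y-.075)<.03)&(X<.49)&(Z>.075)&(Z<.1))
    pr("drfront top",dr&(Z>.109)&(Z<.119)&(X<.57))
    pr("module top",dr&(Z>.121)&(Z<.129)&(X>.5))
    pr("lid bar",(abs(Y-.256)<.04)&(Z>.165)&(Z<.185)&(X<.65))
    pr("lid top",(abs(Y-.256)<.12)&(Z>.134)&(Z<.146))
    pr("near lid/gripper tall",(X>.4)&(X<.6)&(Y>0)&(Y<.36)&(Z>.15))
s=state()
print(ex,ey)
```

```text
top drhandle bar 215 [0.4589 0.464  0.4695] [0.0465 0.0748 0.1037] [0.0855 0.0897 0.093 ]
top drfront top 492 [0.4992 0.5049 0.5109] [0.0179 0.0754 0.1325] [0.111 0.114 0.117]
top module top 7596 [0.5628 0.6842 0.8024] [0.0169 0.0758 0.133 ] [0.1217 0.1243 0.1273]
top lid bar 330 [0.5617 0.5664 0.5722] [0.2175 0.2561 0.2943] [0.1738 0.1781 0.1816]
top lid top 16039 [0.5577 0.6716 0.785 ] [0.1492 0.2563 0.3641] [0.1345 0.1377 0.1421]
top near lid/gripper tall 507 [0.5617 0.5661 0.5721] [0.1986 0.2557 0.3131] [0.1607 0.178  0.1816]
scene drhandle bar 132 [0.458  0.4658 0.4704] [0.0463 0.0752 0.1047] [0.0846 0.091  0.0953]
scene drfront top 311 [0.4978 0.5071 0.512 ] [0.0188 0.0758 0.1319] [0.1097 0.115  0.1185]
scene module top 4877 [0.5632 0.6914 0.8064] [0.0169 0.0865 0.1333] [0.1224 0.126  0.1287]
scene lid bar 233 [0.5621 0.5689 0.5727] [0.2182 0.257  0.294 ] [0.1731 0.1796 0.1836]
scene lid top 13454 [0.5606 0.6833 0.7884] [0.1502 0.2615 0.3654] [0.1351 0.1395 0.1444]
scene near lid/gripper tall 423 [0.5624 0.5693 0.5731] [0.2003 0.2611 0.3166] [0.1523 0.1786 0.1835]
[ 0.98722728 -0.15931821] [0.15931821 0.98722728]
```

>>> jog_arm([
  [[0,0,0,0,0,0,-0.121],[0,0,0,0,0,0,-0.121],[0,0,0,0,0,0,-0.121],[0,0,0,0,0,0,-0.121],[0,0,0,0,0,0,-0.121],[0,0,0,0,0,0,-0.121],[0,0,0,0,0,0,-0.121],[0,0,0,0,0,0,-0.121]],
])

```text
time: 1.27
tool_pos: [0.2672, -0.565, 0.2313]
tool_rot: [0.0, 0.76, 0.65, -0.0]
contact_force: [-0.8, 0.2, -0.3]
gripper_width: -0.0
grasp_force: 0.0
```

>>> jog_arm([
  [[0,1.5,0.2,0,0,0,0],[0,3,0.4,0,0,0,0],[0,3,0.4,0,0,0,0],[0,3,0.4,0,0,0,0],[0,3,0.4,0,0,0,0],[0,3,0.4,0,0,0,0],[0,3,0.4,0,0,0,0],[0,3,0.4,0,0,0,0],[0,3,0.4,0,0,0,0],[0,3,0.4,0,0,0,0],[0,3,0.4,0,0,0,0],[0,3,0.4,0,0,0,0],[0,3,0.4,0,0,0,0],[0,3,0.4,0,0,0,0],[0,3,0.4,0,0,0,0],[0,3,0.4,0,0,0,0],[0,3,0.4,0,0,0,0],[0,3,0.4,0,0,0,0],[0,3,0.4,0,0,0,0],[0,3,0.1,0,0,0,0]],
])

```text
time: 2.93
tool_pos: [0.4354, 0.0019, 0.2316]
tool_rot: [0.0, 0.762, 0.648, 0.0]
contact_force: [-0.5, -1.0, -0.3]
gripper_width: -0.005
grasp_force: 0.0
```

```bash
cat >> h.py <<'E'
a=-0.16; ex=np.array([np.cos(a),np.sin(a)]); ey=np.array([-ex[1],ex[0]])
def st():
    s=state(); p=s["tool_pos"]; w,x,y,z=s["tool_rot"]
    tx=[1-2*(y*y+z*z),2*(x*y+w*z)]; F=s["contact_force"]
    print("t",round(s["time"],2),"box XYZ",np.round([p[:2]@ex,p[:2]@ey,p[2]],4),"yaw err",round(np.arctan2(tx[1],tx[0])-1.4108,4),"q",np.round(s["tool_rot"],3),"F box",np.round([F[:2]@ex,F[:2]@ey,F[2]],1),"T",np.round(s["ft_torque"],2),"w",round(s["gripper_width"],3),"g",s["grasp_force"])
E
python3 -c "from h import *;st()"
```

```text
t 2.93 box XYZ [0.4295 0.0713 0.2316] yaw err -0.0009 q [0.    0.762 0.648 0.   ] F box [-0.4 -1.1 -0.3] T [0.04 0.02 0.  ] w -0.005 g 0.0
```

>>> jog_arm([
  [[0,0.2,-0.6,1,0,0,0],[0,0,0,3,0,0,0],[0,0,0,3,0,0,0],[0,0,0,3,0,0,0],[0,0,0,3,0,0,0],[0,0,0,2,0,0,0],[0,0,0,0.7,0,0,0],[0,0,0,0,0,0,0],[0,0,0,0,0,0,0]],
])

```text
time: 3.68
tool_pos: [0.4298, 0.0031, 0.075]
tool_rot: [0.0, 0.762, 0.648, 0.0]
contact_force: [0.7, 0.7, 0.8]
gripper_width: -0.004
grasp_force: 0.0
```

Run:
```python
from h import *
st(); f=grab_frame("scene"); cv2.imwrite("pics/scene2.png",cv2.resize(f["color"][130:330,180:440],(780,600)))
```

```text
t 3.68 box XYZ [0.4239 0.0715 0.075 ] yaw err -0.0013 q [0.    0.762 0.648 0.   ] F box [0.6 0.8 0.8] T [-0.01 -0.02  0.05] w -0.004 g 0.0
```

View pics/scene2.png

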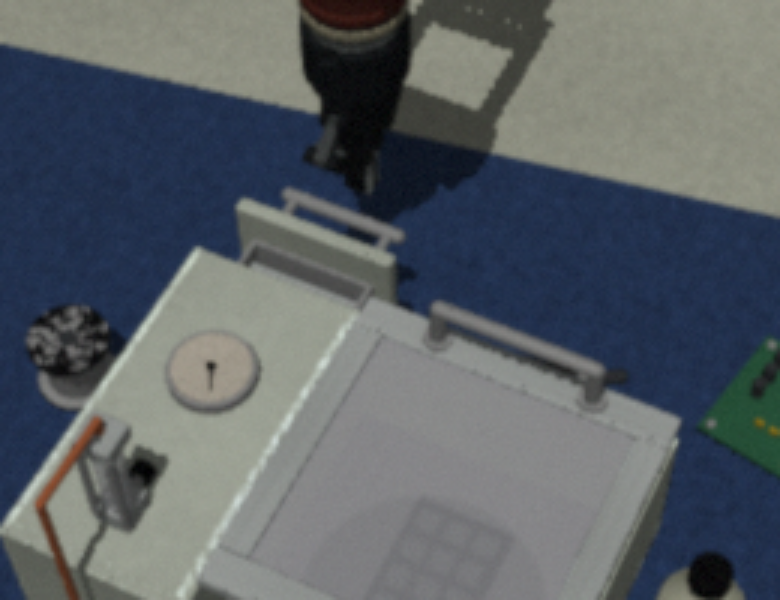

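The closed fingers (crop 345,175) stand on the robot's side of the drawer handle, centred on it. Pushing now.

>>> jog_arm([
  [[0,0.1,0.5,0,0,0,0],[0,0.1,0.5,0,0,0,0],[0,0.1,0.4,0,0,0,0],[0,0,0.3,0,0,0,0],[0,0,0.3,0,0,0,0],[0,0,0.4,0,0,0,0],[0,0,0.4,0,0,0,0],[0,0,0.4,0,0,0,0],[0,0,0.4,0,0,0,0],[0,0,0.4,0,0,0,0],[0,0,0.4,0,0,0,0],[0,0,0.4,0,0,0,0],[0,0,0.4,0,0,0,0],[0,0,0.3,0,0,0,0]],
])

```text
time: 4.9
tool_pos: [0.4846, -0.0025, 0.0742]
tool_rot: [-0.0, 0.762, 0.648, 0.0]
contact_force: [-0.7, 0.4, 0.8]
gripper_width: -0.0
grasp_force: 0.6
```

```bash
python3 -c "from h import *;st()"
```

```text
t 4.9 box XYZ [0.4788 0.0747 0.0742] yaw err -0.001 q [-0.     0.762  0.648  0.   ] F box [-0.8  0.3  0.8] T [0.02 0.13 0.03] w -0.0 g 0.5935727432370186
```

>>> jog_arm([
  [[0,0,0.2,0,0,0,0],[0,0,0.2,0,0,0,0],[0,0,0.2,0,0,0,0]],
])

```text
time: 5.15
tool_pos: [0.4888, -0.0032, 0.0741]
tool_rot: [-0.002, 0.762, 0.648, -0.002]
contact_force: [-8.2, 2.6, 5.6]
gripper_width: -0.0
grasp_force: 4.5
```

>>> jog_arm([
  [[0,0,0.2,0,0,0,0],[0,0,0.1,0,0,0,0],[0,0,0.1,0,0,0,0]],
])

```text
time: 5.4
tool_pos: [0.4936, -0.004, 0.0742]
tool_rot: [-0.001, 0.762, 0.648, -0.001]
contact_force: [-3.5, 1.1, 2.0]
gripper_width: -0.001
grasp_force: 1.6
```

>>> jog_arm([
  [[0,0,0.1,0,0,0,0],[0,0,0.1,0,0,0,0]],
])

```text
time: 5.57
tool_pos: [0.4963, -0.0044, 0.0742]
tool_rot: [0.0, 0.762, 0.648, 0.0]
contact_force: [-1.0, 0.9, -0.4]
gripper_width: -0.003
grasp_force: 0.4
```

```bash
python3 -c "from h import *;st()"
```

```text
t 5.57 box XYZ [0.4907 0.0747 0.0742] yaw err -0.001 q [0.    0.762 0.648 0.   ] F box [-1.1  0.7 -0.4] T [0.04 0.13 0.02] w -0.003 g 0.3656089771538973
```

>>> jog_arm([
  [[0,0,0.1,0,0,0,0],[0,0,0.1,0,0,0,0],[0,0,0,0,0,0,0]],
])

```text
time: 5.82
tool_pos: [0.4982, -0.0049, 0.0744]
tool_rot: [0.0, 0.762, 0.648, -0.0]
contact_force: [-1.3, 0.5, 0.4]
gripper_width: 0.001
grasp_force: 0.7
```

>>> jog_arm([
  [[0,0,0.1,0,0,0,0],[0,0,0,0,0,0,0]],
])

```text
time: 5.98
tool_pos: [0.4984, -0.0049, 0.0743]
tool_rot: [-0.001, 0.762, 0.648, -0.001]
contact_force: [-5.1, 0.9, 4.2]
gripper_width: -0.0
grasp_force: 2.6
```

>>> jog_arm([
  [[0,0,0.1,0,0,0,0],[0,0,0.1,0,0,0,0],[0,0,0,0,0,0,0]],
])

```text
time: 6.23
tool_pos: [0.4986, -0.0049, 0.0742]
tool_rot: [-0.003, 0.762, 0.648, -0.003]
contact_force: [-11.6, 1.2, 9.7]
gripper_width: 0.0
grasp_force: 6.3
```

>>> jog_arm([
  [[0,0,-0.8,0,0,0,0],[0,0,-1.5,0,0,0,0],[0,0,-1.2,0,0,0,0],[0,0,0,-2,0,0,0],[0,0,0,-3,0,0,0],[0,0,0,-3,0,0,0],[0,0,0,-3,0,0,0],[0,0,0,-3,0,0,0],[5,0,0,-2,0,0,0],[5,1.6,0.9,-1,0,0,0],[5,3,1.7,0,0,0,0],[5,3,1.7,0,0,0,0],[5,3,1.7,0,0,0,0],[5,3,1.7,0,0,0,0],[5,3,1.7,0,0,0,0],[5,1.6,0.9,0,0,0,0],[5,0,0,0,0,0,0],[5,0,0,0,0,0,0]],
])

```text
time: 7.73
tool_pos: [0.5975, 0.1641, 0.2438]
tool_rot: [0.0, 0.761, 0.648, -0.0]
contact_force: [0.5, -0.5, 0.0]
gripper_width: 0.587
grasp_force: 0.0
```

Run:
```python
from h import *
st()
fs={n:grab_frame(n) for n in ("scene","top","wrist")}
for n,f in fs.items():
    p=pts(f); X=p[:,:2]@ex; Y=p[:,:2]@ey; Z=p[:,2]
    def pr(name,m):
        if m.any(): print(n,name,m.sum(),*[np.round(np.percentile(v[m],[2,50,98]),4) for v in (X,Y,Z)])
    pr("drhandle",(abs(Y-.075)<.03)&(X<.535)&(X>.4)&(Z>.075)&(Z<.1))
    pr("drtop",(abs(Y-.075)<.06)&(Z>.109)&(Z<.119)&(X<.57)&(X>.45))
    pr("lid bar",(abs(Y-.256)<.06)&(Z>.168)&(Z<.183)&(X<.65)&(X>.5))
cv2.imwrite("pics/all3.png",np.hstack([cv2.resize(fs["wrist"]["color"],(400,300)),cv2.resize(fs["scene"]["color"][130:330,180:440],(390,300))]))
```

```text
t 7.73 box XYZ [0.5637 0.2572 0.2438] yaw err 0.0004 q [ 0.     0.761  0.648 -0.   ] F box [ 0.5 -0.4  0. ] T [-0.01 -0.    0.  ] w 0.587 g 0.0
scene drhandle 134 [0.5065 0.5137 0.5178] [0.0462 0.0747 0.1036] [0.0839 0.0908 0.0955]
scene drtop 122 [0.546  0.5494 0.5535] [0.0182 0.0769 0.1322] [0.1123 0.116  0.1187]
scene lid bar 342 [0.5618 0.5692 0.5735] [0.2012 0.259  0.3142] [0.1697 0.179  0.1825]
top drhandle 207 [0.5068 0.5117 0.5173] [0.0463 0.0748 0.1036] [0.0853 0.0897 0.0934]
top drtop 485 [0.5471 0.5528 0.5589] [0.0178 0.0753 0.1327] [0.1106 0.1139 0.1173]
top lid bar 94 [0.562 0.566 0.572] [0.1969 0.2427 0.2552] [0.173  0.1777 0.1813]
wrist drhandle 276 [0.5073 0.5132 0.5178] [0.0727 0.0888 0.1046] [0.0877 0.0921 0.0937]
wrist drtop 449 [0.5476 0.5528 0.5586] [0.0896 0.1105 0.1336] [0.1149 0.1162 0.1176]
wrist lid bar 2659 [0.5623 0.5674 0.5726] [0.2038 0.2644 0.3142] [0.1772 0.1805 0.1823]
```

View pics/all3.png

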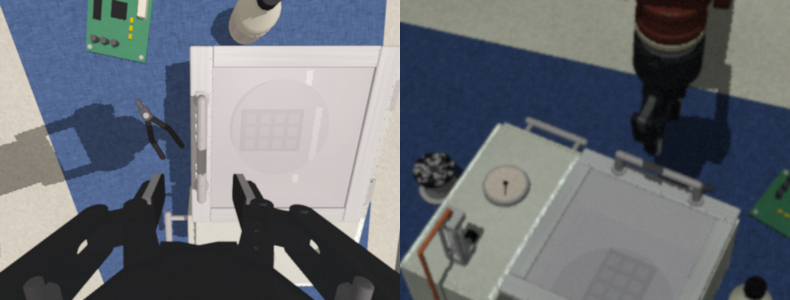

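The drawer is home: its handle moved back about 48 mm to X≈0.512 and met a firm stop. The open fingers straddle the lid handle (wrist view, bar at pixel 200,150). Next I descend and grip.

>>> jog_arm([
  [[5,0,0.34,1,0,0,0],[5,0,0,2,0,0,0],[5,0,0,2,0,0,0],[5,0,0,1.8,0,0,0],[5,0,0,1,0,0,0],[5,0,0,0.6,0,0,0],[5,0,0,0.4,0,0,0],[5,0,0,0,0,0,0],[5,0,0,0,0,0,0]],
])

```text
time: 8.63
tool_pos: [0.6012, 0.1629, 0.1573]
tool_rot: [0.0, 0.762, 0.648, 0.001]
contact_force: [0.3, -0.1, 0.2]
gripper_width: 0.587
grasp_force: 0.0
```

>>> jog_arm([
  [[4,0,0,0,0,0,0],[3,0,0,0,0,0,0],[2.2,0,0,0,0,0,0],[1.6,0,0,0,0,0,0],[1.2,0,0,0,0,0,0],[0.8,0,0,0,0,0,0],[0,0,0,0,0,0,0],[0,0,0,0,0,0,0],[0,0,0,0,0,0,0]],
])

```text
time: 9.38
tool_pos: [0.6004, 0.1631, 0.1567]
tool_rot: [-0.0, 0.762, 0.648, -0.0]
contact_force: [-3.8, 0.0, 4.4]
gripper_width: 0.103
grasp_force: 58.6
```

```bash
python3 -c "from h import *;st()"
```

```text
t 9.38 box XYZ [0.5667 0.2567 0.1567] yaw err -0.0009 q [-0.     0.762  0.648 -0.   ] F box [-3.8 -0.6  4.4] T [ 0.01  0.57 -0.03] w 0.103 g 58.60037326812744
```

>>> jog_arm([
  [[0,0,0.014,-0.11,0.005,0,0],[0,0,0.014,-0.11,0.005,0,0],[0,0,0.014,-0.11,0.005,0,0],[0,0,0.014,-0.11,0.005,0,0],[0,0,0.014,-0.11,0.005,0,0],[0,0,0.014,-0.11,0.005,0,0]],
])

```text
time: 9.88
tool_pos: [0.6004, 0.1631, 0.1596]
tool_rot: [-0.013, 0.762, 0.648, -0.011]
contact_force: [2.9, 4.8, -14.8]
gripper_width: 0.099
grasp_force: 58.5
```

>>> jog_arm([
  [[0,0,0.014,-0.11,0.005,0,0],[0,0,0.014,-0.11,0.005,0,0],[0,0,0.014,-0.11,0.005,0,0],[0,0,0.014,-0.11,0.005,0,0],[0,0,0.014,-0.11,0.005,0,0],[0,0,0.014,-0.11,0.005,0,0]],
])

```text
time: 10.38
tool_pos: [0.6027, 0.1628, 0.1709]
tool_rot: [-0.023, 0.761, 0.648, -0.019]
contact_force: [-3.9, 2.9, -4.7]
gripper_width: 0.107
grasp_force: 59.5
```

>>> jog_arm([
  [[0,0,0.014,-0.11,0.005,0,0],[0,0,0.014,-0.11,0.005,0,0],[0,0,0.014,-0.11,0.005,0,0],[0,0,0.014,-0.11,0.005,0,0],[0,0,0.014,-0.11,0.005,0,0],[0,0,0.014,-0.11,0.005,0,0],[0,0,0.014,-0.11,0.005,0,0],[0,0,0.014,-0.11,0.005,0,0]],
])

```text
time: 11.05
tool_pos: [0.6044, 0.1625, 0.1793]
tool_rot: [-0.038, 0.761, 0.647, -0.032]
contact_force: [-4.1, 2.4, -4.6]
gripper_width: 0.103
grasp_force: 59.5
```

```bash
python3 -c "from h import *;st()"
```

```text
t 11.05 box XYZ [0.5708 0.2567 0.1793] yaw err -0.0009 q [-0.038  0.761  0.647 -0.032] F box [-4.5  1.7 -4.6] T [ 0.52  0.54 -0.03] w 0.103 g 59.53658401966095
```

>>> jog_arm([
  [[0,0,0.014,-0.11,0.005,0,0],[0,0,0.014,-0.11,0.005,0,0],[0,0,0.014,-0.11,0.005,0,0],[0,0,0.014,-0.11,0.005,0,0],[0,0,0.014,-0.11,0.005,0,0],[0,0,0,0,0,0,0],[0,0,0,0,0,0,0],[0,0,0,0,0,0,0],[0,0,0,0,0,0,0]],
])

```text
time: 11.8
tool_pos: [0.6061, 0.1623, 0.1856]
tool_rot: [-0.047, 0.76, 0.647, -0.04]
contact_force: [-4.5, 2.6, -2.0]
gripper_width: 0.106
grasp_force: 59.8
```

Run:
```python
from h import *
st()
f0={n:dict(np.load(n+".npz")) for n in ("scene","top")}
fs={n:grab_frame(n) for n in ("scene","top")}
for n,f in fs.items():
  for lab,g in (("before",f0[n]),("now",f)):
    p=pts(g); X=p[:,:2]@ex; Y=p[:,:2]@ey; Z=p[:,2]
    m=(abs(Y-.256)<.108)&(X>.56)&(X<.80)&(Z>.125)&(Z<.18)
    b=np.polyfit(X[m],Z[m],1)
    for _ in range(8):
        k=m&(abs(Z-np.polyval(b,X))<.004); b=np.polyfit(X[k],Z[k],1)
    print(n,lab,k.sum(),"angle",round(-np.arctan(b[0]),4),"z front top",round(np.polyval(b,.556),4))
    d=(abs(Y-.075)<.03)&(X<.535)&(X>.4)&(Z>.075)&(Z<.1); print("  drawer bar X",round(np.median(X[d]),4))
cv2.imwrite("pics/s4.png",np.hstack([cv2.resize(fs["top"]["color"],(400,300)),cv2.resize(fs["scene"]["color"][130:330,180:440],(390,300))]))
```

```text
t 11.8 box XYZ [0.5725 0.2567 0.1856] yaw err -0.0009 q [-0.047  0.76   0.647 -0.04 ] F box [-4.9  1.8 -2. ] T [ 0.38  0.63 -0.08] w 0.106 g 59.81004595756531
scene before 11674 angle -0.0019 z front top 0.1391
  drawer bar X 0.5103
scene now 12399 angle 0.1285 z front top 0.1697
  drawer bar X 0.5139
top before 14621 angle -0.0024 z front top 0.1373
  drawer bar X 0.5131
top now 5296 angle 0.1311 z front top 0.1689
  drawer bar X 0.5118
```

View pics/s4.png

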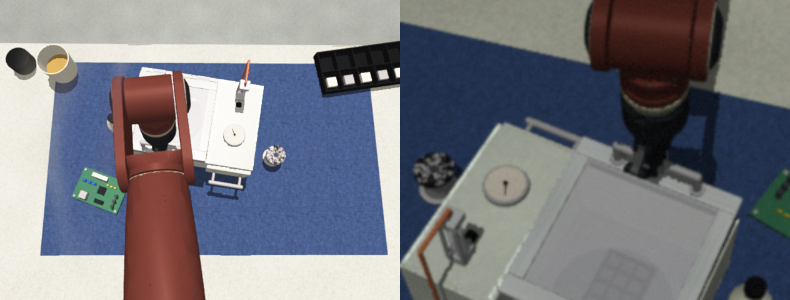

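The lid is open by about 0.13 rad, which is 30–31 mm at its front edge, and the gripper holds its handle (scene crop 650,165). The drawer is still home (top view 225,183) and the bystanders have not moved.

```bash
python3 -c "
from h import *
st(); print(job_done())"
```

```text
t 11.9 box XYZ [0.5725 0.2567 0.1856] yaw err -0.0009 q [-0.047  0.76   0.647 -0.04 ] F box [-5.6  1.7 -1. ] T [ 0.41  0.69 -0.06] w 0.1 g 59.84245419502258
the job is handed in; nothing more can be done
None
```

I pushed the drawer home past its detent to a firm stop, then broke the lid free; the gripper is holding it about 30 mm open at the front edge. I handed the job in at 11.9 s.

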